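# Break the sealed button tub's lid free and hold it ajar

### The arm

A 6-joint arm with a two-finger parallel gripper is mounted at the origin on the work surface. World frame = base frame: x ahead of the robot, y to its left, z up, the work surface at z = 0. Lengths are in m, angles in degrees, forces in N, time in s.
With the tool pointing down it reaches from about 0.35 to 0.85 m from the base axis. Payload 8.1 kg.
Tool frame: the origin (TCP) lies on the mounting face of the last link; the fingertips stand 173 mm ahead of it and the grasp point (between the pads) lies 155 mm ahead of it; z points along the fingers, y is the line along which they close (so a half turn about z gives the same grasp; the last joint's range is limited). The gripper opens to 85 mm and grips with 20 to 120 N. Pads are 22 mm wide; open, the fingers measure 114 mm over their backs; the gripper's body (76 mm by 85 mm) begins 54 mm behind the grasp point. The pads swing forward as they close: fully open they stand 13 mm farther back than shut.
Start: joints at [59.679, 7.471, 85.268, -0, 87.261, -4.893], TCP at [0.258, 0.542, 0.405] pointing down, gripper open.
Joint ranges: [-169.43, 169.43], [-51.17, 129.36], [1.28, 143.12], [-76.62, 256.62], [0, 156.53], [-152.29, 152.29]. Speed limits (degrees/s): [136.94, 136.94, 159.86, 180, 180, 180].

### API

Orientations are given as a 3x3 rotation matrix whose columns are the frame's x, y, z axes.
In Python, from bench import arm gives the robot as it stands.
- The arm moves only by the tool move_arm, never from a script. Its argument "steps" is text: rows parted by semicolons, each of 5 numbers parted by spaces: the shift along the world's x, y, z in cm, then the turn about the world's z in rad, then the closure in counts, from 0 (fully open) to 255 (shut). In form: dx dy dz turn claw; .... A call has 1 to 5 rows; each row shifts and turns the commanded pose from where the row before left it; what a row does not reach is not made up. A row lasts 1/10 s, in which the tool goes at most 50 mm and 8.59 degrees, less where a joint would pass 70% of its speed; a pose out of reach is approached as far as the arm can. A call with a gripper value outside its range is refused whole. The fingers move at their own pace and stop on an object; "squeeze" is the grip in N (left out, the last holds). Time passes only in rows, so rows that do not move let the fingers close. It gives the time, the measured TCP pose, the force, the opening and the grip force at its end, in the units of the state.
- arm.get_obs(): the state, without advancing time (a new reading comes with each control period).
- arm.grab_frame(name): name is "scene" or "top" or "wrist"; returns (picture, depth): 384x512x3 uint8, red, green, blue; 384x512 float32, m along the optical axis (not along the pixel's ray), 0 where there is no reading.
- arm.camera_info(name): a dict with "camera_matrix" (3x3 intrinsics, pixels), "k1" (the pictures are not rectified: a ray, as slopes to the right and down, at radius r is drawn at 1 + k1 r^2 times it, then the intrinsics apply), "pose" (4x4, takes a point from camera to world coordinates). Camera axes: x right, y down, z forward; pixel columns grow to the right and rows downward; lengths in m; the calibration is good to about 2 mm. A picture is of the moment at which its call begins: read the wrist's pose just before it. camera_info takes no time and is no camera call; for the wrist camera it gives the pose at the moment of the call.
- arm.sign_off(): hands the job in; it is judged then, once.
The state is a dict: "t": time; "q": joint angles; "qd": joint speeds; "effort": joint torques, N m; "position": TCP position; "tool_rot": TCP orientation; "force": force on the tool from outside, world axes, zero at the start; "torque": the same for the moment, N m; "grip_width": finger opening in m; "grasp_force": force on a finger pad.
Only numpy, scipy, OpenCV 4.12 (cv2) and the standard library are available. Lean on these libraries where they do the work, as an engineer would, in place of code of your own. Each camera call takes 0.05 s, during which the arm holds its last target. There are 200 camera calls.

### The job

Pull the red keeper clip straight up off the short rail at the front of the button tub and leave it in the orange bin. Then take the black handle of the blue lid, pull the lid up until it breaks free of its tight seal without jerking it high, and finish while still holding it in the gripper, level and just clear of the tub, raised about 2.5 cm. Leave the carton, the jar, the stack of cards and the tape roll where they are.

Things in the scene. Friction and masses are not known exactly. Their poses are not given: they have to be found in the camera images.
- tub: Fixed clear tub of wooden buttons, black gasket: 200 (x) x 240 (y) x 100 mm high. Origin: centre of its underside, on the table; its -x side is the front, towards the robot. In front stands a short dark steel rail post: 24 mm wide in y, 31 mm out from the wall, top 99 mm above the table, a 46 mm wide end stop at its outer end, a sprung ball in each y side.
- keeper: Loose red clip, 40 g, an upside-down U over lid tongue and post: bridge 20 (x) x 44 (y) x 6 mm, legs 47 mm down from the bridge's underside, grip fin 36 mm up from the bridge's top. Origin: centre of the bridge's underside; at the start 115 mm in front of the tub's centre, 110 mm above the table, axes as the tub's. Sprung balls catch it: 8 N straight up over 8 mm frees it, 40 mm more clears it.
- keeper_grip (a point): Point to grip on the keeper's fin (20 mm long in x, 14 mm thick in y): on its centre line, 30 mm above the keeper's origin, 24 mm above the bridge's top, 12 mm below the top of the fin. Pinch it across the tub's y direction (14 mm).
- bin: Fixed orange open bin, 170 x 170 mm outside, 55 mm high, walls and floor 4 mm; origin at the centre of its underside on the table. It stands to the left or to the right of the tub.
- lid: Loose blue press-on lid with two clear windows, 206 (x) x 260 (y) x 10 mm plus 26 mm skirts down the tub's y sides; 0.32 kg. Origin: centre of the plate's underside; closed, it lies 100 mm above the tub's origin, axes as the tub's. Sprung seal: a pull straight up peaks at about 15 N within 3 mm, is past by 8 mm, then only the weight is left. Let go part-way it stays crooked or 12 mm up.
- lid_grip (a point): Point to grip on the lid's black handle, a block 40 mm long in x, 16 mm thick in y, standing 40 mm above the middle of the lid's top. The point is on its centre line, 34 mm above the lid's origin, 24 mm above the lid's top, 16 mm below the handle's top. Pinch it across the tub's y direction (16 mm).
- carton: Bystander: loose cardboard carton with blue cards, 170 x 170 x 65 mm, on the other side of the tub from the bin; origin at the centre of its underside.
- jar: Bystander: loose amber jar with a white cap, 68 mm across, 100 mm high, behind the tub; origin at the centre of its underside.
- cards: Bystander: loose stack of blue cards, 60 x 90 x 16 mm, between the robot and the tub, to the left; origin at the centre of its underside.
- tape: Bystander: loose roll of tape lying flat, 90 mm across, 24 mm high, between the robot and the tub, to the right; origin at the centre of its underside.
Mind the look-alikes: they are no part of the job. Of the things like the keeper, leave any that is yellow; of the rest the smaller one is meant.

How it is judged (in metres and radians):
On the way, in this order (a step that is already met when the one before it is completed fails the run):
1. the keeper has been lifted clear of the rail with the lid still shut (z of keeper in the frame of tub above 0.15 m and z of lid in the frame of tub below 0.106 m), for 0.05 s.
2. the keeper lies in the bin, let go, with the lid still shut (x of keeper in the frame of bin between -0.085 and 0.085 m and y of keeper in the frame of bin between -0.085 and 0.085 m and height (world z) of keeper below 0.06 m and contact force between the fingers and keeper below 0.1 N and linear speed of keeper below 0.05 m/s and z of lid in the frame of tub below 0.106 m), for 0.2 s.
3. the seal is broken and the lid is held just clear of the tub by the fingers (z of lid in the frame of tub between 0.115 and 0.14 m and horizontal distance between lid and tub below 0.03 m and angle between lid's own z axis and vertical below 0.15 rad and contact force between the fingers and lid above 0.5 N and contact force between lid and tub below 0.8 N), for 0.3 s.
At the end, for the whole second after the job is handed in: Fingers hold the lid still (under 20 mm/s), level within 0.15 rad, 15 to 40 mm above the rim, within 30 mm of centred, the tub carrying under 0.8 N of it, the keeper none; the keeper rests in the bin; carton, jar, cards and tape are within 30 mm of their start (all of step 3 and linear speed of lid below 0.02 m/s and contact force between keeper and lid below 0.1 N and x of keeper in the frame of bin between -0.085 and 0.085 m and y of keeper in the frame of bin between -0.085 and 0.085 m and height (world z) of keeper below 0.06 m and linear speed of keeper below 0.05 m/s and distance of each of carton, jar, cards, tape from where it was at the start of the episode below 0.03 m); the arm keeps its last pose, push and grip.
It fails at once if the lid was jerked more than 80 mm above the rim (z of lid in the frame of tub above 0.18 m).
It fails at once if a bystander was pushed more than 30 mm (distance of any of carton, jar, cards, tape from where it was at the start of the episode above 0.03 m).
It also fails if it takes over 54 s, if anything falls off the work surface, if the arm or the gripper's body presses on something with over 40 N, if the wrist force passes 120 N, or if a joint passes its speed limit or range.

## Working session

There is one attempt and no reset: what is moved stays moved. The work goes in short steps, Python scripts to look and compute and a tool call to move; the robot and the scene stay as the last step left them, time stands still between calls to the robot, and variables do not carry over. Pictures are saved under pics/ and viewed, at most 10 in all, crops included, and the job is handed in when it is done.

Besides the shell and the picture viewer there is one more tool, called after "Request:" as a command line: name --argument value ..., lists and objects as JSON in quotes. move_arm: Moves the arm, as the interface text tells. Its arguments: {"type":"object","properties":{"steps":{"type":"string"},"squeeze":{"type":"number"}},"required":["steps"]}

```bash
ls; mkdir -p pics; python3 - <<'E'
from bench import arm
import cv2,numpy as np
for n in("scene","top"):
    p,d=arm.grab_frame(n); c=arm.camera_info(n)
    np.savez(f"pics/{n}0.npz",p=p,d=d,K=c["camera_matrix"],k1=c["k1"],T=c["pose"])
    cv2.imwrite(f"pics/{n}0.png",p[:,:,::-1]); print(n,c)
o=arm.get_obs();print(o["t"],o["position"],o["tool_rot"])
E
```

```text
pics
scene {'camera_matrix': array([[387.11305297,   0.        , 250.01613357],
       [  0.        , 387.11305297, 200.08079929],
       [  0.        ,   0.        ,   1.        ]]), 'k1': -0.05482005466692547, 'pose': array([[ 0.6944894 ,  0.4914594 , -0.52550178,  1.02976389],
       [ 0.7194975 , -0.47720875,  0.50457424, -0.40680383],
       [-0.00279629, -0.72851868, -0.68502023,  0.69395598],
       [ 0.        ,  0.        ,  0.        ,  1.        ]])}
top {'camera_matrix': array([[411.38400606,   0.        , 252.23795754],
       [  0.        , 411.38400606, 190.72273705],
       [  0.        ,   0.        ,   1.        ]]), 'k1': -0.07117925083303116, 'pose': array([[ 0.01625777, -0.9940246 ,  0.10793875,  0.45209691],
       [-0.99978101, -0.01758397, -0.01134615,  0.01101242],
       [ 0.01317635, -0.10773065, -0.9940928 ,  1.08404056],
       [ 0.        ,  0.        ,  0.        ,  1.        ]])}
0.1 [0.25750524 0.54170439 0.40376077] [[-9.03126063e-01  4.29374670e-01 -8.41382919e-04]
 [ 4.29375469e-01  9.03124951e-01 -1.42467312e-03]
 [ 1.48155359e-04 -1.64792861e-03 -9.99998631e-01]]
```

View pics/top0.png

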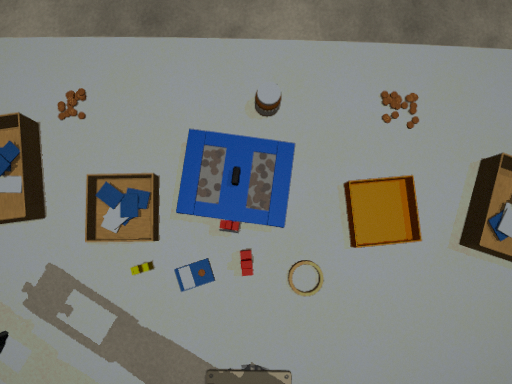

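View pics/scene0.png

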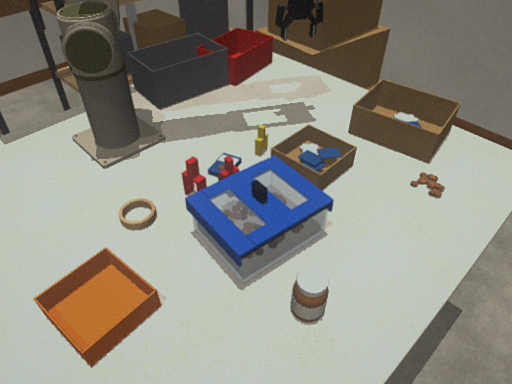

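The top view shows the blue lid at (236,178), its black handle at (236,176) and the bin at (383,212). There are three clip-like things: red at (230,226) on the rail at the lid's front edge, red at (246,262) loose on the table, and yellow at (142,268). The one at (230,226) fits, because it is red, looks the smaller of the two reds and sits on the rail. I'll confirm that with a crop and measure.

```bash
cat > h.py <<'E'
import numpy as np,cv2
def cloud(f):
    z=np.load(f);p,d,K,k1,T=[z[k] for k in("p","d","K","k1","T")]
    v,u=np.mgrid[:384,:512]
    uv=np.stack([u,v],-1).reshape(-1,1,2).astype(float)
    n=cv2.undistortPoints(uv,K,np.array([k1,0,0,0,0.])).reshape(384,512,2)
    P=np.dstack([n*d[...,None],d])@T[:3,:3].T+T[:3,3]
    P[d==0]=np.nan
    return p,P,cv2.cvtColor(p,cv2.COLOR_RGB2HSV).astype(int)
def comps(m,P,amin=15):
    n,l,s,c=cv2.connectedComponentsWithStats((m&np.isfinite(P[...,0])).astype(np.uint8))
    return [(s[i,4],c[i],P[l==i]) for i in range(1,n) if s[i,4]>=amin]
def rect(Q):
    r=cv2.minAreaRect((Q[:,:2]*1000).astype(np.float32)); return np.round(r[0],1),np.round(r[1],1),round(r[2],2)
E
python3 - <<'E'
from h import *
for n in("top","scene"):
    p,P,h=cloud(f"pics/{n}0.npz");H,S,V=h[...,0],h[...,1],h[...,2];z=P[...,2]
    print(n)
    M={"red":((H<5)|(H>172))&(S>150)&(V>70),"blue":(H>100)&(H<125)&(S>150),"orange":(H>5)&(H<22)&(S>180)&(V>70),"black":(V<60)&(z>.12)&(z<.2)}
    for k,m in M.items():
        for a,c,Q in comps(m&(P[...,0]<.95)&(P[...,0]>.2),P):
            print(k,a,np.round(c),"mean",np.round(np.mean(Q,0),3),"min",np.round(np.percentile(Q,2,0),3),"max",np.round(np.percentile(Q,98,0),3),rect(Q))
    if n=="top":
        m=M["blue"]&(z>.09)&(z<.125);Q=max(comps(m,P),key=lambda t:t[0])[2];print("LIDTOP",rect(Q),np.median(Q[:,2]))
    for c in comps(M["red"]&(z>.135),P,5): print("redtop",c[0],np.round(c[1]),np.round(c[2].mean(0),3),rect(c[2]),c[2][:,2].max())
p=cv2.imread("pics/scene0.png")[130:230,150:300];q=cv2.imread("pics/top0.png")[200:290,170:290]
a=cv2.resize(p,(600,400),interpolation=cv2.INTER_CUBIC)
cv2.imwrite("pics/crop0.png",a)
E
```

```text
top
red 152 [229. 225.] mean [0.476 0.053 0.126] min [0.466 0.032 0.113] max [0.487 0.074 0.154] (array([476.2,  53.2]), array([43.8, 18.8]), 82.71)
red 253 [246. 263.] mean [0.387 0.012 0.089] min [ 0.358 -0.001  0.069] max [0.414 0.024 0.123] (array([385.9,  11.3]), array([59.3, 25.6]), 5.98)
blue 6264 [235. 178.] mean [0.588 0.041 0.11 ] min [ 0.486 -0.085  0.106] max [0.693 0.167 0.113] (array([590. ,  40.6]), array([257.9, 205.4]), 83.21)
blue 385 [  7. 157.] mean [0.646 0.65  0.031] min [0.603 0.626 0.017] max [0.683 0.67  0.039] (array([645. , 645.3]), array([88.3, 56.1]), 12.29)
blue 1006 [124. 200.] mean [0.536 0.325 0.043] min [0.493 0.27  0.031] max [0.57  0.387 0.05 ] (array([545.5, 325.1]), array([116.9, 103. ]), 43.1)
blue 191 [497. 225.] mean [ 0.486 -0.656  0.02 ] min [ 0.452 -0.678  0.016] max [ 0.519 -0.637  0.025] (array([ 487.6, -656.3]), array([75.5, 44.6]), 0.21)
blue 387 [201. 272.] mean [0.357 0.126 0.016] min [0.328 0.098 0.012] max [0.387 0.153 0.019] (array([356.3, 125.8]), array([57.1, 49.8]), 19.52)
blue 60 [179. 279.] mean [0.337 0.183 0.016] min [0.312 
[... 3626 characters left out ...]
0.345  0.009] min [ 0.442 -0.42   0.002] max [ 0.608 -0.262  0.055] (array([ 523. , -338.6]), array([170.2, 166.5]), 6.24)
orange 48 [141. 279.] mean [ 0.552 -0.251  0.055] min [ 0.496 -0.257  0.053] max [ 0.596 -0.246  0.058] (array([ 545.4, -251.8]), array([101.3,  10.7]), 0.91)
orange 15 [113. 335.] mean [ 0.608 -0.352  0.033] min [ 0.606 -0.358  0.022] max [ 0.609 -0.346  0.042] (array([ 607.2, -351.7]), array([ 2.4, 13. ]), 15.76)
black 217 [259. 191.] mean [0.597 0.036 0.139] min [0.575 0.032 0.121] max [0.612 0.045 0.151] (array([593.1,  39.3]), array([14.2, 39.8]), 84.64)
redtop 34 [228. 159.] [0.479 0.052 0.151] (array([479.1,  53. ]), array([11.2, 18.7]), 82.65) 0.15370926650588435
```

View pics/crop0.png

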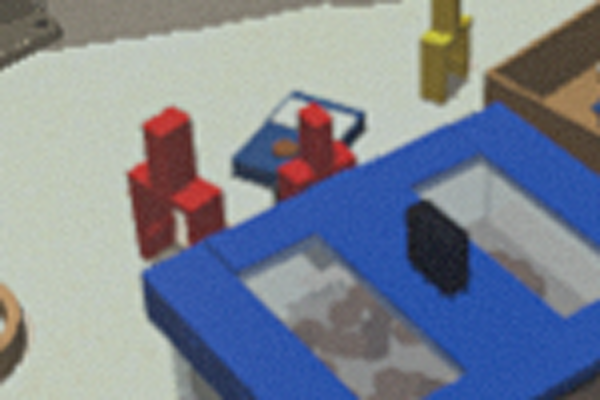

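The crop confirms it: the red clip at crop (315,150) is the small one, mounted at the tub front. The bigger red one at crop (165,185) stands on the table, and the third is yellow. The tub is at (0.590, 0.0406) with yaw −6.8°, so the keeper fin is at (0.476, 0.0535). The bin is at (0.521, −0.337). Next I'll move above the fin.

Request:
move_arm --steps "1.8 -4.1 0 0.027 0;1.8 -4.1 0 0.027 0;1.8 -4.1 0 0.027 0;1.8 -4.1 0 0.027 0;1.8 -4.1 0 0.027 0" --squeeze 70

```text
t: 0.6
position: [0.3478, 0.3352, 0.4042]
tool_rot: [[-0.953, 0.302, -0.0], [0.302, 0.953, -0.0], [0.0, -0.001, -1.0]]
force: [1.3, 0.1, 0.3]
grip_width: 0.0855
grasp_force: 0.0
```

Request:
move_arm --steps "1.8 -4.1 0 0.027 0;1.8 -4.1 0 0.027 0;1.8 -4.1 0 0.027 0;1.8 -4.1 0 0.027 0;1.8 -4.1 0 0.027 0"

```text
t: 1.1
position: [0.4378, 0.1301, 0.4045]
tool_rot: [[-0.985, 0.172, -0.0], [0.172, 0.985, 0.0], [0.0, -0.0, -1.0]]
force: [0.7, -0.0, -0.4]
grip_width: 0.0857
grasp_force: 0.0
```

Request:
move_arm --steps "1.9 -4.1 0 0.027 0;1.9 -3.7 0 0.028 0;0 0 0 0 0;0 0 0 0 0"

```text
t: 1.5
position: [0.4757, 0.053, 0.4041]
tool_rot: [[-0.993, 0.121, -0.001], [0.121, 0.993, 0.0], [0.001, 0.0, -1.0]]
force: [-0.3, 0.2, -0.3]
grip_width: 0.0852
grasp_force: 0.0
```

```bash
python3 - <<'E'
from bench import arm
from h import *
o=arm.get_obs();c=arm.camera_info("wrist");p,d=arm.grab_frame("wrist")
R=o["tool_rot"];print(o["t"],o["position"],np.degrees(np.arctan2(R[1,1],R[0,1])),R[:,2],o["q"])
np.savez("pics/w1.npz",p=p,d=d,K=c["camera_matrix"],k1=c["k1"],T=c["pose"]);cv2.imwrite("pics/w1.png",p[:,:,::-1])
p,P,h=cloud("pics/w1.npz");H,S,V=h[...,0],h[...,1],h[...,2];z=P[...,2]
for a,c,Q in comps(((H<5)|(H>172))&(S>150)&(V>70)&(z>.135),P,30): print(a,c,Q.mean(0),rect(Q),np.median(Q[:,2]))
for a,c,Q in comps((V<60)&(z>.14)&(z<.16),P,30): print("blk",a,c,Q.mean(0),rect(Q),np.median(Q[:,2]))
E
```

```text
1.5 [0.47568149 0.05303761 0.40413404] 83.03665465152939 [-1.29744072e-03  3.15404206e-04 -9.99999109e-01] [ 2.13913169e-01 -1.16137069e+01  1.03950167e+02  1.83630543e-02
  8.77378102e+01 -8.28234841e+01]
330 [259.52121212 202.94848485] [0.47536928 0.05259584 0.15174108] (array([475.6,  52.5]), array([12.9, 18.5]), 83.34) 0.15177648839646496
blk 551 [259.93829401 306.53720508] [0.58585308 0.03967754 0.14895929] (array([589.,  39.]), array([14.9, 39.4]), 83.26) 0.149723890416673
```

View pics/w1.png

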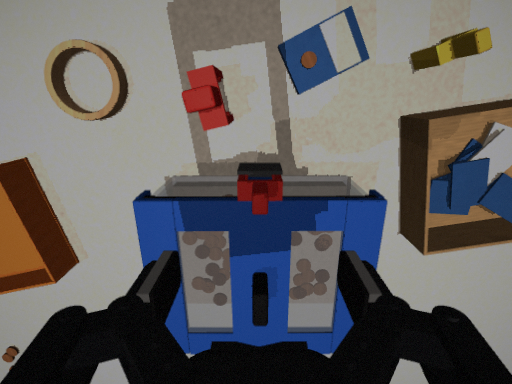

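The wrist view shows the keeper fin at (260,203), in line with the handle at (260,306). The gripper is centred within 1 mm, so I'll descend 10.9 cm and close.

Request:
move_arm --steps "0 0 -3 0.003 0;0 0 -3 0 0;0 0 -2.5 0 0;0 0 -1.4 0 0;0 0 -1 0 0"

```text
t: 2.05
position: [0.475, 0.0549, 0.2946]
tool_rot: [[-0.993, 0.114, -0.001], [0.114, 0.993, 0.0], [0.001, 0.0, -1.0]]
force: [0.1, -0.7, 0.4]
grip_width: 0.0854
grasp_force: 0.0
```

Request:
move_arm --steps "0 0 0 0 255;0 0 0 0 255;0 0 0 0 255;0 0 0 0 255;0 0 0 0 255" --squeeze 70

```text
t: 2.55
position: [0.4759, 0.0538, 0.2966]
tool_rot: [[-0.993, 0.116, 0.001], [0.116, 0.993, 0.0], [-0.001, 0.0, -1.0]]
force: [-5.9, 0.1, 18.1]
grip_width: 0.0128
grasp_force: 69.0
```

Request:
move_arm --steps "0 0 0 0 255;0 0 0 0 255;0 0 0 0 255;0 0 0 0 255;0 0 0 0 255"

```text
t: 3.05
position: [0.476, 0.0538, 0.2967]
tool_rot: [[-0.993, 0.116, 0.002], [0.116, 0.993, -0.0], [-0.002, 0.0, -1.0]]
force: [-0.7, -0.4, 5.0]
grip_width: 0.013
grasp_force: 68.5
```

Request:
move_arm --steps "0 0 0.3 0 255;0 0 0.3 0 255;0 0 0.3 0 255;0 0 0.3 0 255;0 0 0.3 0 255"

```text
t: 3.55
position: [0.4759, 0.0539, 0.3115]
tool_rot: [[-0.993, 0.116, 0.001], [0.116, 0.993, -0.0], [-0.001, 0.0, -1.0]]
force: [0.4, -0.6, -0.2]
grip_width: 0.0127
grasp_force: 69.4
```

Request:
move_arm --steps "0 0 1 0 255;0 0 1.5 0 255;0 0 2 0 255;0 0 2 0 255;0 0 2 0 255"

```text
t: 4.05
position: [0.4757, 0.0539, 0.3981]
tool_rot: [[-0.993, 0.115, 0.002], [0.115, 0.993, -0.0], [-0.002, 0.0, -1.0]]
force: [-0.5, 0.5, -0.6]
grip_width: 0.0128
grasp_force: 69.4
```

```bash
python3 - <<'E'
from bench import arm
from h import *
o=arm.get_obs();print(o["t"],o["position"],o["grip_width"],o["grasp_force"])
p,d=arm.grab_frame("scene");c=arm.camera_info("scene")
np.savez("pics/s2.npz",p=p,d=d,K=c["camera_matrix"],k1=c["k1"],T=c["pose"]);cv2.imwrite("pics/s2.png",p[:,:,::-1])
E
```

```text
4.05 [0.4756751  0.05388566 0.39814645] 0.012782034733426723 69.40527319908142
```

View pics/s2.png

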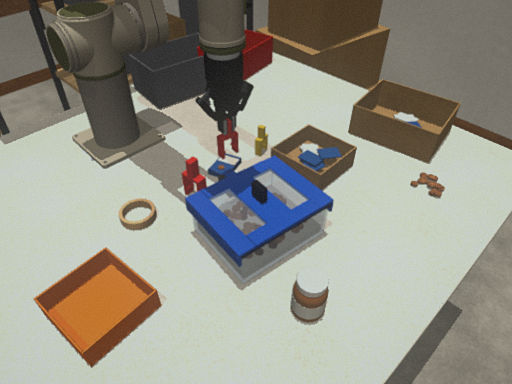

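The keeper hangs in the gripper at about (228,140) and the lid is still shut. Next I'll carry it to the bin.

Request:
move_arm --steps "0 -3 0 0 255;0.4 -4.2 0 0 255;0.5 -4.2 0 0 255;0.5 -4.2 0 0 255;0.5 -4.2 0 0 255"

```text
t: 4.6
position: [0.4946, -0.1458, 0.397]
tool_rot: [[-0.993, 0.115, 0.002], [0.115, 0.993, -0.001], [-0.002, -0.0, -1.0]]
force: [0.2, 0.2, 0.4]
grip_width: 0.0124
grasp_force: 69.4
```

Request:
move_arm --steps "0.5 -4.2 0 0 255;0.6 -4.2 0 0 255;0.5 -4.2 0 0 255;0.5 -4.2 0 0 255;0.5 -2.5 0 0 255"

```text
t: 5.1
position: [0.5203, -0.3402, 0.3966]
tool_rot: [[-0.993, 0.117, 0.001], [0.117, 0.993, -0.001], [-0.001, -0.001, -1.0]]
force: [0.3, -0.3, -0.1]
grip_width: 0.0128
grasp_force: 69.4
```

Request:
move_arm --steps "0 0 -4 0 255;0 0 -4 0 255;0 0 -4 0 255;0 0 -2 0 255;0 0 -1 0 255"

```text
t: 5.6
position: [0.5199, -0.3366, 0.2434]
tool_rot: [[-0.993, 0.116, -0.003], [0.116, 0.993, 0.002], [0.003, 0.002, -1.0]]
force: [0.4, -0.4, -0.6]
grip_width: 0.0128
grasp_force: 69.3
```

Request:
move_arm --steps "0 0 -0.2 0 255;0 0 -0.2 0 255;0 0 0 0 255"

```text
t: 5.9
position: [0.5213, -0.3376, 0.2436]
tool_rot: [[-0.993, 0.115, 0.002], [0.115, 0.993, -0.002], [-0.003, -0.002, -1.0]]
force: [-0.7, -0.1, -0.2]
grip_width: 0.0128
grasp_force: 69.3
```

Request:
move_arm --steps "0 0 0 0 0;0 0 0 0 0;0 0 0 0 0;0 0 0 0 0;0 0 0 0 0"

```text
t: 6.4
position: [0.5206, -0.3371, 0.2418]
tool_rot: [[-0.993, 0.116, 0.0], [0.116, 0.993, -0.0], [-0.0, -0.0, -1.0]]
force: [-0.2, 0.0, -0.7]
grip_width: 0.0838
grasp_force: 0.0
```

Request:
move_arm --steps "0 0 2 0 0;0 0 3 0 0;0 0 4 0 0;0 0 4 0 0;0 0 3 0 0"

```text
t: 6.9
position: [0.5207, -0.3372, 0.4048]
tool_rot: [[-0.993, 0.116, 0.002], [0.116, 0.993, -0.002], [-0.002, -0.001, -1.0]]
force: [0.4, 0.1, -0.6]
grip_width: 0.0852
grasp_force: 0.0
```

```bash
python3 - <<'E'
from bench import arm
from h import *
o=arm.get_obs();print(o["t"],o["position"],o["grip_width"],o["grasp_force"])
for n in("scene","wrist"):
    c=arm.camera_info(n);p,d=arm.grab_frame(n)
    np.savez(f"pics/{n}3.npz",p=p,d=d,K=c["camera_matrix"],k1=c["k1"],T=c["pose"])
    cv2.imwrite(f"pics/{n}3.png",p[:,:,::-1])
    p,P,h=cloud(f"pics/{n}3.npz");H,S,V=h[...,0],h[...,1],h[...,2];z=P[...,2]
    for a,c,Q in comps(((H<5)|(H>172))&(S>150)&(V>70)&(P[...,1]<-.2),P,20): print(n,a,c,Q.mean(0),Q.max(0))
    if n=="scene":
        Q=max(comps((H>100)&(H<125)&(S>150)&(z>.09)&(z<.125),P),key=lambda t:t[0])[2];print("lid z",np.median(Q[:,2]))
E
```

```text
6.9 [ 0.52072762 -0.33718775  0.40482513] 0.08519594512616545 0.0
scene 372 [ 95.0483871  295.24193548] [ 0.52658451 -0.33754129  0.05770029] [ 0.53578058 -0.31547263  0.09475335]
lid z 0.10982761495674781
wrist 561 [259.43850267 173.59893048] [ 0.52160425 -0.33988291  0.07030129] [ 0.53395643 -0.31716979  0.09488658]
```

View pics/scene3.png

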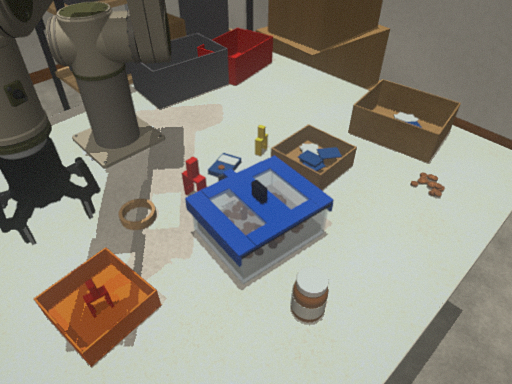

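The keeper stands in the bin at (95,295), with its origin at about 0.051 m. The lid is still shut, and nothing else has moved. Next I'll go to the handle.

Request:
move_arm --steps "0.4 2.5 0 0 0;0.7 4.2 0 0 0;0.7 4.2 0 0 0;0.7 4.2 0 0 0;0.8 4.2 0 0 0"

```text
t: 7.5
position: [0.5534, -0.1425, 0.4007]
tool_rot: [[-0.993, 0.116, -0.001], [0.116, 0.993, 0.0], [0.001, 0.0, -1.0]]
force: [0.6, 0.4, 0.4]
grip_width: 0.0855
grasp_force: 0.0
```

Request:
move_arm --steps "0.8 4.2 0 0 0;0.8 4.2 0 0 0;0.8 4.2 0 0 0;0.8 4.2 0 0 0;0.4 1.6 0 0 0"

```text
t: 8.0
position: [0.5895, 0.0435, 0.4007]
tool_rot: [[-0.994, 0.113, -0.001], [0.113, 0.994, 0.001], [0.001, 0.001, -1.0]]
force: [0.0, -0.3, -0.2]
grip_width: 0.0854
grasp_force: 0.0
```

Request:
move_arm --steps "0 0 0 0 0;0 0 0 0 0"

```text
t: 8.2
position: [0.5895, 0.0396, 0.401]
tool_rot: [[-0.993, 0.115, -0.001], [0.115, 0.993, -0.001], [0.001, -0.001, -1.0]]
force: [0.3, -0.5, 0.2]
grip_width: 0.0851
grasp_force: 0.0
```

```bash
python3 - <<'E'
from bench import arm
from h import *
o=arm.get_obs();c=arm.camera_info("wrist");p,d=arm.grab_frame("wrist")
R=o["tool_rot"];print(o["t"],o["position"],np.degrees(np.arctan2(R[1,1],R[0,1])))
np.savez("pics/w4.npz",p=p,d=d,K=c["camera_matrix"],k1=c["k1"],T=c["pose"])
p,P,h=cloud("pics/w4.npz");H,S,V=h[...,0],h[...,1],h[...,2];z=P[...,2]
for a,c,Q in comps((V<60)&(z>.14)&(z<.16),P,30): print("blk",a,c,Q.mean(0),rect(Q),np.median(Q[:,2]))
E
```

```text
8.2 [0.58950759 0.03958203 0.40098327] 83.4035895308945
blk 828 [259.67995169 201.36111111] [0.58770172 0.03920707 0.14920624] (array([589.5,  39.2]), array([15.4, 39. ]), 83.15) 0.14956571565141888
```

Request:
move_arm --steps "0 0 -3 0 0;0 0 -3 0 0;0 0 -2.5 0 0;0 0 -1.5 0 0;0 0 -1 0 0"

```text
t: 8.75
position: [0.5892, 0.0386, 0.2902]
tool_rot: [[-0.993, 0.117, -0.002], [0.117, 0.993, -0.0], [0.002, -0.0, -1.0]]
force: [-0.7, 0.8, -0.7]
grip_width: 0.0851
grasp_force: 0.0
```

Request:
move_arm --steps "0 0 0 0 0;0 0 0 0 255;0 0 0 0 255;0 0 0 0 255;0 0 0 0 255" --squeeze 100

```text
t: 9.25
position: [0.5899, 0.04, 0.2926]
tool_rot: [[-0.993, 0.115, 0.001], [0.115, 0.993, -0.0], [-0.001, 0.0, -1.0]]
force: [-0.1, -0.2, 0.4]
grip_width: 0.0283
grasp_force: 0.0
```

Request:
move_arm --steps "0 0 0 0 255;0 0 0 0 255;0 0 0 0 255;0 0 0 0 255;0 0 0 0 255"

```text
t: 9.75
position: [0.5899, 0.04, 0.2925]
tool_rot: [[-0.993, 0.115, 0.001], [0.115, 0.993, 0.0], [-0.001, 0.0, -1.0]]
force: [-1.6, 0.5, 5.7]
grip_width: 0.0148
grasp_force: 98.5
```

Gripped at 98.5 N. I'll pull up gently.

Request:
move_arm --steps "0 0 0.15 0 255;0 0 0.15 0 255;0 0 0.15 0 255;0 0 0.15 0 255;0 0 0.15 0 255"

```text
t: 10.25
position: [0.5886, 0.04, 0.2971]
tool_rot: [[-0.993, 0.115, -0.004], [0.115, 0.993, 0.0], [0.004, -0.0, -1.0]]
force: [0.1, 2.4, -11.6]
grip_width: 0.0147
grasp_force: 98.2
```

Request:
move_arm --steps "0 0 0.2 0 255;0 0 0.2 0 255;0 0 0.2 0 255;0 0 0.2 0 255;0 0 0.2 0 255"

```text
t: 10.75
position: [0.59, 0.0398, 0.3103]
tool_rot: [[-0.993, 0.116, 0.002], [0.116, 0.993, -0.0], [-0.002, 0.0, -1.0]]
force: [0.7, 0.8, -2.0]
grip_width: 0.0141
grasp_force: 99.6
```

Request:
move_arm --steps "0 0 0.2 0 255;0 0 0.2 0 255;0 0 0.2 0 255;0 0 0.1 0 255;0 0 0 0 255"

```text
t: 11.25
position: [0.5897, 0.0398, 0.3164]
tool_rot: [[-0.993, 0.116, 0.0], [0.116, 0.993, -0.0], [-0.0, -0.0, -1.0]]
force: [-0.2, -0.3, -2.4]
grip_width: 0.0142
grasp_force: 99.6
```

```bash
cat > lid.py <<'E'
from bench import arm
from h import *
o=arm.get_obs();print(o["t"],o["position"],o["force"],o["torque"],o["grasp_force"])
p,d=arm.grab_frame("scene");c=arm.camera_info("scene")
np.savez("pics/s5.npz",p=p,d=d,K=c["camera_matrix"],k1=c["k1"],T=c["pose"]);cv2.imwrite("pics/s5.png",p[:,:,::-1])
for f in("pics/scene0.npz","pics/s5.npz"):
    p,P,h=cloud(f);H,S,V=h[...,0],h[...,1],h[...,2];z=P[...,2]
    Q=max(comps((H>100)&(H<125)&(S>150)&(z>.104)&(z<.18),P),key=lambda t:t[0])[2]
    A=np.c_[Q[:,:2]-[.59,.04],np.ones(len(Q))]
    w=np.ones(len(Q),bool)
    for _ in range(4):
        s=np.linalg.lstsq(A[w],Q[w,2],rcond=None)[0];w=abs(A@s-Q[:,2])<.003
    print("plane slopes,z",np.round(s,4),w.sum())
    for a,c,K in comps(((H<5)|(H>172))&(S>150)&(V>70)&(P[...,1]<-.2),P,20): print("red in bin",K.max(0))
E
python3 lid.py
```

```text
11.25 [0.58966026 0.03983802 0.31636746] [-0.23703969 -0.28217882 -2.38161381] [-0.04685856  0.00887488  0.00331726] 99.59201216697693
plane slopes,z [-0.0005  0.0013  0.1099] 5078
plane slopes,z [-0.0006  0.0008  0.1337] 4625
red in bin [ 0.5367856  -0.31529788  0.09548413]
```

View pics/s5.png

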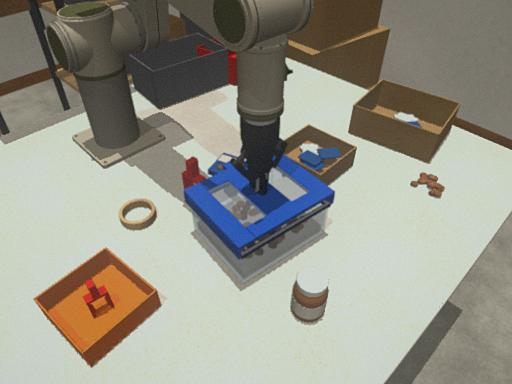

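The lid at (258,205) is level and raised 23.8 mm, with a clear gap to the tub, and the keeper is in the bin at (95,297). I'll hold briefly, then hand in.

Request:
move_arm --steps "0 0 0.1 0 255;0 0 0 0 255;0 0 0 0 255;0 0 0 0 255;0 0 0 0 255"

```text
t: 11.8
position: [0.5896, 0.0399, 0.3171]
tool_rot: [[-0.993, 0.116, -0.0], [0.116, 0.993, -0.0], [0.0, -0.0, -1.0]]
force: [0.4, -1.3, -2.9]
grip_width: 0.0148
grasp_force: 99.6
```

Request:
move_arm --steps "0 0 0 0 255;0 0 0 0 255;0 0 0 0 255;0 0 0 0 255;0 0 0 0 255"

```text
t: 12.3
position: [0.5896, 0.0399, 0.3172]
tool_rot: [[-0.993, 0.116, -0.0], [0.116, 0.993, 0.0], [0.0, 0.0, -1.0]]
force: [-0.9, 0.8, -1.7]
grip_width: 0.0142
grasp_force: 99.6
```

```bash
python3 lid.py; python3 -c "
from bench import arm
print(arm.sign_off())"
```

```text
12.3 [0.58959538 0.03988766 0.31717523] [-0.87612005  0.81517762 -1.7410296 ] [ 0.00117322  0.01601598 -0.03173602] 99.59234118461609
plane slopes,z [-0.0005  0.0013  0.1099] 5078
plane slopes,z [-0.0013  0.0013  0.1346] 4631
red in bin [ 0.5353866  -0.31523401  0.09521092]
the job is handed in; nothing more can be done
None
```

I handed the job in at about 12.3 s: the keeper is in the orange bin, and the gripper is holding the lid level, about 25 mm above the tub, with the bystanders undisturbed; no verdict came back.

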